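# Find the tool case whose friction hinge holds

## Robot

A 6-joint arm with a two-finger parallel gripper is mounted at the origin on the work surface. World frame = base frame: x ahead of the robot, y to its left, z up, the work surface at z = 0. Lengths are in mm, angles in degrees, forces in N, time in s.
With the tool pointing down it reaches from about 400 to 925 mm from the base axis. Payload 12.5 kg.
Tool frame: the origin (TCP) lies at the very end of the fingers, on their centre line; the grasp point (between the pads) lies hold_point_z behind it (hold_point_z is the distance from the TCP to the grasp point, in mm); y points along the fingers, x is the direction in which the jaws open and shut, and the axes are right-handed (so a half turn about y gives the same grasp; the last joint's range is limited). The gripper opens to 95 mm and grips with 3 to 60 N. Pads are 20 mm wide; open, the fingers measure 119 mm over their backs; the gripper's body (75 mm by 180 mm) begins 59 mm behind the grasp point.
Start: joints at [62.705, 28.126, 89.318, -0, 62.55, -6.05], TCP at [226.46, 582.548, 214.661] pointing down, gripper open.
Joint ranges: [-177.58, 177.58], [-47.91, 125.51], [2.72, 160], [-65.01, 245.01], [3.68, 167.84], [-153.87, 153.87]. Speed limits (degrees/s): [127.2, 127.2, 159.86, 180, 180, 180].

## Interface

Orientations are given as [roll, pitch, yaw] about the fixed x, y, z axes, in that order (R = Rz(yaw) Ry(pitch) Rx(roll)).
In Python, from workcell import * gives the robot as it stands.
- The arm moves only by the shell command python3 -m jog 'ROWS' [FORCE]. ROWS is a JSON object of lists of equal length, an entry for each row: "gripper": the finger opening in cm, from 0 to 9.51; "delta_pos": the shift along the tool's x, y, z in cm, a list of three; "delta_rot": the turn, a rotation vector about the tool's x, y, z in rad, a list of three. A call has 1 to 20 rows; each row is the pose to reach, as a shift and turn from the pose commanded when the call began, along the tool's axes at that moment; what a row does not reach only later rows make up. A row lasts 1/12 s, in which the tool goes at most 41.7 mm and 7.16 degrees, less where a joint would pass 70% of its speed; a pose out of reach is approached as far as the arm can. A call with a gripper value outside its range is refused whole. The fingers move at their own pace and stop on an object; FORCE is the grip in N (left out, the last holds). Time passes only in rows, so rows that repeat a pose let the fingers close. It gives the time, the measured TCP pose, the force and the opening at its end, in the units of the state.
- get_state(): the state, without advancing time (a new reading comes with each control period).
- camera(name): name is "scene" or "top"; returns the picture (420x560x3 uint8, blue, green, red); there is no depth.
- camera_model(name): a dict with "vertical_fov" (degrees; the focal length in pixels is half the picture's height over the tangent of half this angle, whatever the lens; pixels are square), "cx", "cy" (the principal point, pixels), "extrinsics" (4x4, takes a point from camera to world coordinates). Camera axes: x right, y up, looking along -z (the intrinsics and any distortion apply to the point x, -y, -z); pixel columns grow to the right and rows downward; lengths in mm; the calibration is good to about 2 mm. A picture is of the moment at which its call begins. camera_model takes no time and is no camera call.
- sign_off(): hands the job in, once; it reports no verdict.
Trained networks look in the newest picture that a camera, given by its name, has taken for a name from the list of things; names that differ only in an ending like _2 or _b are one class to them, and where a whole thing is asked for, a point or a joint stands for the part that bears it (a point fixed in the world has none). Each returns a list of dicts, best first, with "score" (0 to 1); they miss things now and then, are a little off and sometimes report something else, mostly with a low value. They report only what shows in the picture. A call takes as long as a camera call.
- trace(camera, name): "pixels" (420x560 bool, what is visible of it) and "box" ([centre column, centre row, width, height] in pixels, round what is visible of it).
- tip_of(camera, name): "position" ([column, row] in pixels: a listed point, or the origin of a listed thing).
The state is a dict: "t": time; "qpos": joint angles; "dq": joint speeds; "joint_torque": joint torques, N m; "tool_pos": TCP position; "tcp_rot": TCP orientation; "ft_force": force on the tool from outside, world axes, zero at the start; "moment": the same for the moment, N m; "finger_gap": finger opening in mm.
Only numpy, scipy, OpenCV 4.12 (cv2) and the standard library are available. Lean on these libraries where they do the work, as an engineer would, in place of code of your own. Each camera call takes 0.05 s, during which the arm holds its last target. There are 200 camera calls.

## Task

One of the two grey tool cases has a worn lid hinge; find the sound one: raise a lid (each has an orange tongue to pull) to about 45 degrees, let go and watch, and if it falls shut leave it shut and try the other case. When a lid stays up by itself, confirm it with a gentle, steady push down on its yellow bump, about 8 N for a second and never more than 14 N. Leave that lid standing open by itself at about 45 degrees and the worn one shut, without disturbing the things around.

Things in the scene. Friction and masses are not known exactly. Their poses are not given: they have to be found in the camera images.
- lid_1 (a joint): angle of lid 1 in rad: 0 = shut on the rim, grows as the front edge rises, stop at 1.8. Either case may be the worn one: its lid, let go anywhere up to 60 degrees, falls shut in about a second. The sound hinge holds its lid (280 to 460 g) at any angle by dry friction of 2.6 N m: raising it takes 13 to 19 N at the tongue; a push down on its bump makes it give way only above 15 N
- tongue_1 (a point): centre of the pull tongue of lid 1: orange, flat, 18 mm wide, 12 mm thick, sticking out 40 mm from the middle of the lid's front edge; 222 mm from the hinge axis and, lid shut, 86 mm above the bench. Free space on both sides and below. x axis: from front to hinge in the lid's plane; y: along the hinge axis (the way to pinch it); z: out of the lid's top face
- hinge_1 (a point): mid-point of the hinge axis of lid 1, on the far rim, 80 mm above the bench. Black case fixed to the bench, 200 mm deep x 160 wide x 80 high, with a grey lid 12 mm thick on the rim; both cases look the same. Axes turn with the lid: x from front to hinge, y along the hinge axis, z out of the lid's top face. The tongue's centre is at x -222, z +6 mm
- bump_1 (a point): foot of the yellow press bump on the top face of lid 1, at x -165, z +12 mm from the hinge. The bump is a cross bar, 18 mm in diameter, 40 mm long along y, on a stem; its axis stands 5 to 21 mm off the face along this point's z (screwed out differently each time, NOT measured); its highest point is 9 mm above that axis. Rigid (several N per 0.1 mm): find it by touch
- lid_2 (a joint): angle of lid 2 in rad: 0 = shut on the rim, grows as the front edge rises, stop at 1.8. Either case may be the worn one: its lid, let go anywhere up to 60 degrees, falls shut in about a second. The sound hinge holds its lid (280 to 460 g) at any angle by dry friction of 2.6 N m: raising it takes 13 to 19 N at the tongue; a push down on its bump makes it give way only above 15 N
- tongue_2 (a point): centre of the pull tongue of lid 2: orange, flat, 18 mm wide, 12 mm thick, sticking out 40 mm from the middle of the lid's front edge; 222 mm from the hinge axis and, lid shut, 86 mm above the bench. Free space on both sides and below. x axis: from front to hinge in the lid's plane; y: along the hinge axis (the way to pinch it); z: out of the lid's top face
- hinge_2 (a point): mid-point of the hinge axis of lid 2, on the far rim, 80 mm above the bench. Black case fixed to the bench, 200 mm deep x 160 wide x 80 high, with a grey lid 12 mm thick on the rim; both cases look the same. Axes turn with the lid: x from front to hinge, y along the hinge axis, z out of the lid's top face. The tongue's centre is at x -222, z +6 mm
- bump_2 (a point): foot of the yellow press bump on the top face of lid 2, at x -165, z +12 mm from the hinge. The bump is a cross bar, 18 mm in diameter, 40 mm long along y, on a stem; its axis stands 5 to 21 mm off the face along this point's z (screwed out differently each time, NOT measured); its highest point is 9 mm above that axis. Rigid (several N per 0.1 mm): find it by touch
- screwdriver: bystander: orange screwdriver, 180 mm long, lying between the two cases; leave it alone
- tape_roll: bystander: yellow roll of tape, 76 mm diameter, 24 mm high, lying flat; leave it alone
- battery: bystander: black tool battery, 75 x 110 x 63 mm, standing on the bench; leave it alone

How it is judged (in metres and radians):
On the way, in this order (a step that is already met when the one before it is completed fails the run):
1. one lid stands still about half open (31 to 60 degrees) with the fingers touching nothing, for 0.5 s (((value of joint lid_1 between 0.55 and 1.05 rad and velocity of joint lid_1 between -0.03 and 0.03 rad/s and contact force between the fingers and anything else below 0.1 N) or (value of joint lid_2 between 0.55 and 1.05 rad and velocity of joint lid_2 between -0.03 and 0.03 rad/s and contact force between the fingers and anything else below 0.1 N))), for 0.5 s.
2. the fingers press that lid's bump with 4 to 14 N for 0.6 s while the lid keeps still at its half-open angle (((value of joint lid_1 between 0.55 and 1.05 rad and velocity of joint lid_1 between -0.03 and 0.03 rad/s and contact force between the fingers and buffer_1 between 4 and 14 N) or (value of joint lid_2 between 0.55 and 1.05 rad and velocity of joint lid_2 between -0.03 and 0.03 rad/s and contact force between the fingers and buffer_2 between 4 and 14 N))), for 0.6 s.
At the end, for the whole second after the job is handed in: the sound lid stands still, untouched, between 0.55 and 1.05 rad (31 to 60 degrees); the worn lid is shut (under 0.04 rad) (((value of joint lid_1 between 0.55 and 1.05 rad and velocity of joint lid_1 between -0.03 and 0.03 rad/s and contact force between the fingers and anything else below 0.1 N and value of joint lid_2 below 0.04 rad) or (value of joint lid_2 between 0.55 and 1.05 rad and velocity of joint lid_2 between -0.03 and 0.03 rad/s and contact force between the fingers and anything else below 0.1 N and value of joint lid_1 below 0.04 rad))).
It fails at once if a bump pressed with more than 14 N (contact force between the fingers and buffer_1 above 14 N or contact force between the fingers and buffer_2 above 14 N).
It fails at once if a bystander moved by more than 20 mm (distance of any of screwdriver, tape_roll, battery from where it was at the start of the episode above 0.02 m).
It also fails if it takes over 72 s, if anything falls off the work surface, if the arm or the gripper's body presses on something with over 40 N, if the wrist force passes 120 N, or if a joint passes its speed limit or range.

## Working session

There is one attempt and no reset: what is moved stays moved. The work goes in short steps, Python scripts to look and compute and a shell command to move; the robot and the scene stay as the last step left them, time stands still between calls to the robot, and variables do not carry over. Pictures are saved under pics/ and viewed, about 8 in all and at most 12, crops included, and the job is handed in when it is done.

```bash
ls; mkdir -p pics
cat > h.py <<'E'
from workcell import *
import numpy as np, cv2
from scipy.spatial.transform import Rotation as R
def ray(cam,px):
    m=camera_model(cam); f=210/np.tan(np.radians(m["vertical_fov"]/2))
    T=np.array(m["extrinsics"]); u,v=px
    d=np.array([(u-m["cx"])/f,-(v-m["cy"])/f,-1.]); return T[:3,3],T[:3,:3]@d
def at_z(cam,px,z):
    o,d=ray(cam,px); return o+d*(z-o[2])/d[2]
E
python3 - <<'E'
from h import *
print({k:v for k,v in get_state().items()}, hold_point_z if 'hold_point_z' in globals() else None)
for c in("scene","top"):
    cv2.imwrite(f"pics/{c}0.png",camera(c)); m=camera_model(c); print(c,m)
    for n,z in(("tongue_1",86),("hinge_1",80),("bump_1",92),("screwdriver",10),("tape_roll",12),("battery",31)):
        for r in tip_of(c,n)[:4]: print(n,np.round(r["position"],1),round(r["score"],2),np.round(at_z(c,r["position"],z),1))
E
```

```text
pics
{'t': 0.0, 'qpos': array([ 6.27068458e+01,  2.81648215e+01,  8.93505668e+01,  2.74199308e-04,
        6.25492063e+01, -6.05070109e+00]), 'dq': array([ 0.04829306, -0.11126041, -0.06176694, -0.06512358, -0.03755383,
        0.04442675]), 'joint_torque': array([ 3.04597990e-03, -6.12638783e+01, -2.58186346e+01,  6.93333778e-02,
        4.81262757e-02, -1.43166412e-04]), 'tool_pos': array([226.31361061, 582.32163596, 214.05178699]), 'tcp_rot': array([-8.99929493e+01,  6.42091237e-02,  6.87574243e+01]), 'ft_force': array([-0.37204283, -0.68111517,  0.20176373]), 'moment': array([ 0.01560415, -0.02065042,  0.00300885]), 'finger_gap': 95.01488602061215} 18.8
scene {'vertical_fov': 46.917074531000914, 'cx': 280.6294559595387, 'cy': 211.7003312688746, 'extrinsics': array([[-7.25994719e-01, -5.72467774e-01,  3.81067338e-01,
         1.05473681e+03],
       [ 6.87567404e-01, -6.15120872e-01,  3.85846314e-01,
         4.73551787e+02],
       [ 1.35178932e-02,  5.42131866e-01,  8.40184686e-01,
         1.10900842e+03],
       [ 0.00000000e+00,  0.00000000e+00,  0.00000000e+00,
         1.00
[... 640 characters left out ...]
.18984944e-02,
         1.83972207e+01],
       [ 2.17181255e-02,  8.12082187e-02,  9.96460510e-01,
         1.46998582e+03],
       [ 0.00000000e+00,  0.00000000e+00,  0.00000000e+00,
         1.00000000e+00]])}
tongue_1 [206.8 257.8] 0.79 [463.5 169.6  86. ]
tongue_1 [343.5 248.8] 0.69 [ 487.2 -209.7   86. ]
hinge_1 [195.6 177.6] 0.77 [688.  203.4  80. ]
hinge_1 [336.4 167.9] 0.56 [ 715.8 -193.9   80. ]
bump_1 [206.  237.8] 0.93 [518.5 171.6  92. ]
bump_1 [340.5 227.9] 0.76 [ 545.1 -201.2   92. ]
screwdriver [265.7 186.9] 0.85 [670.8   5.8  10. ]
tape_roll [404.1 241.6] 0.68 [ 508.3 -401.2   12. ]
battery [109.6 243.6] 0.81 [504.4 453.9  31. ]
battery [196.5 179.6] 0.38 [689.5 207.2  31. ]
```

View pics/top0.png

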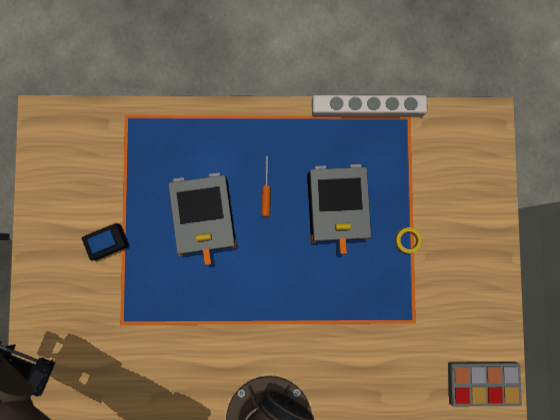

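Run:
```python
from h import *
# orientation from masks
for c in("top","scene"):
    for n,z in(("lid_1",92),("tongue_1",92),("bump_1",100)):
        for r in trace(c,n)[:3]:
            cs,_=cv2.findContours(r["pixels"].astype(np.uint8),0,1)
            k=max(cs,key=cv2.contourArea)[:,0,:]
            w=np.array([at_z(c,p,z)[:2] for p in k],np.float32)
            q=cv2.minAreaRect(w); print(c,n,round(r["score"],2),np.round(r["box"]),[np.round(x,1) for x in q])
s=get_state(); print(R.from_euler('xyz',s["tcp_rot"],degrees=True).as_matrix().round(2))
```

```text
top lid_1 0.81 [203. 219.  67.  91.] [array([572.9, 182.6]), array([248.6, 164.9]), np.float64(8.8)]
top lid_1 0.69 [340. 207.  60.  93.] [array([ 601.3, -201.6]), array([252.2, 165.9]), np.float64(2.5)]
top tongue_1 0.87 [340. 209.  61.  87.] [array([ 602. , -198.4]), array([248. , 162.9]), np.float64(1.4)]
top tongue_1 0.8 [201. 218.  65.  95.] [array([572.9, 184. ]), array([249.9, 160. ]), np.float64(7.9)]
top bump_1 0.8 [340. 208.  59.  90.] [array([ 600.6, -200. ]), array([245. , 159.2]), np.float64(2.5)]
top bump_1 0.65 [203. 217.  70.  87.] [array([571. , 183.8]), array([246.1, 161.7]), np.float64(7.8)]
scene lid_1 0.72 [336. 262.  98.  97.] [array([572.2, 188.2]), array([254.5, 164.8]), np.float64(8.7)]
scene lid_1 0.57 [221. 172.  92.  74.] [array([ 601.9, -197.1]), array([255.5, 165. ]), np.float64(2.7)]
scene tongue_1 0.81 [220. 170.  93.  72.] [array([ 601. , -197.2]), array([252.4, 166.4]), np.float64(3.9)]
scene tongue_1 0.57 [335. 259. 101.  96.] [array([570.9, 187.6]), array([257.2, 162.2]), np.float64(7.9)]
scene bump_1 0.96 [221. 173.  95.  75.] [array([ 605., -193.]), array([251.1, 163.6]), np.float64(2.8)]
scene bump_1 0.94 [336. 260.  98.  93.] [array([574.8, 189.1]), array([251.7, 160.8]), np.float64(7.5)]
[[ 0.36  0.   -0.93]
 [ 0.93  0.    0.36]
 [ 0.   -1.   -0.  ]]
```

The picture shows two cases: the left tongue is at about px (207,257) and the right one at (343,247). The hinges are on the far side, the battery is at the left and the tape at the right. The two cameras agree to about 2 mm. I'll start with the left case, with the tool pointing straight down.

```bash
cat >> h.py <<'E'
def delta(target,yawx=None):
    "cm along present tool axes (and rot vec) to reach world target, tool down, tool x at heading yawx deg"
    s=get_state(); M=R.from_euler('xyz',s["tcp_rot"],degrees=True)
    d=M.inv().apply(np.array(target)-s["tool_pos"])/10
    r=[0,0,0]
    if yawx is not None:
        a=np.radians(yawx); x=[np.cos(a),np.sin(a),0]; y=[0,0,-1]
        T=R.from_matrix(np.column_stack([x,y,np.cross(x,y)])); r=(M.inv()*T).as_rotvec()
    print("t",round(s["t"],2),"pos",s["tool_pos"].round(1),"rot",s["tcp_rot"].round(2),"F",s["ft_force"].round(1),"gap",round(s["finger_gap"],1))
    print("delta cm",np.round(d,2),"rot",np.round(r,3))
E
python3 -c "
from h import *
delta([459.5,168,130],98.3)
r=226
for t in np.linspace(0,.8,21)[1:]: print(round(-(r*np.sin(t)+6*np.cos(t)-6)/10,1), round(-(r-r*np.cos(t)+6*np.sin(t))/10,1),end=' | ')
"
```

```text
t 1.0 pos [226.5 582.5 214.7] rot [-9.000e+01 -1.000e-02  6.875e+01] F [ 0.9 -0.  -0.1] gap 95.1
delta cm [-30.19   8.47 -36.74] rot [ 0.    -0.516  0.   ]
-0.9 -0.0 | -1.8 -0.1 | -2.7 -0.2 | -3.6 -0.4 | -4.5 -0.6 | -5.4 -0.8 | -6.2 -1.0 | -7.1 -1.3 | -7.9 -1.7 | -8.8 -2.0 | -9.6 -2.4 | -10.4 -2.8 | -11.2 -3.3 | -11.9 -3.8 | -12.7 -4.3 | -13.4 -4.8 | -14.1 -5.4 | -14.8 -6.0 | -15.4 -6.6 | -16.0 -7.3 |
```

```bash
python3 -m jog '{"gripper":[9.5,9.5,9.5,9.5,9.5,9.5,9.5,9.5,9.5,9.5,9.5,9.5,9.5,9.5,9.5,9.5,9.5,9.5],"delta_pos":[[-30.2,8.5,-36.7],[-30.2,8.5,-36.7],[-30.2,8.5,-36.7],[-30.2,8.5,-36.7],[-30.2,8.5,-36.7],[-30.2,8.5,-36.7],[-30.2,8.5,-36.7],[-30.2,8.5,-36.7],[-30.2,8.5,-36.7],[-30.2,8.5,-36.7],[-30.2,8.5,-36.7],[-30.2,8.5,-36.7],[-30.2,8.5,-36.7],[-30.2,8.5,-36.7],[-30.2,8.5,-36.7],[-30.2,8.5,-36.7],[-30.2,8.5,-36.7],[-30.2,8.5,-36.7]],"delta_rot":[[0,-0.516,0],[0,-0.516,0],[0,-0.516,0],[0,-0.516,0],[0,-0.516,0],[0,-0.516,0],[0,-0.516,0],[0,-0.516,0],[0,-0.516,0],[0,-0.516,0],[0,-0.516,0],[0,-0.516,0],[0,-0.516,0],[0,-0.516,0],[0,-0.516,0],[0,-0.516,0],[0,-0.516,0],[0,-0.516,0]]}' 40
python3 -c "
from h import *
delta([459.5,168,74],98.3)
cv2.imwrite('pics/s1.png',camera('scene'))"
```

```text
t: 2.5
tool_pos: [458.7, 168.9, 129.9]
tcp_rot: [-90.0, -0.0, 98.4]
ft_force: [-0.6, 0.3, -0.0]
finger_gap: 94.6
t 2.5 pos [458.7 168.9 129.9] rot [-9.002e+01 -1.000e-02  9.841e+01] F [-0.6  0.3 -0. ] gap 94.6
delta cm [-0.11  5.59 -0.06] rot [0.    0.002 0.   ]
```

View pics/s1.png

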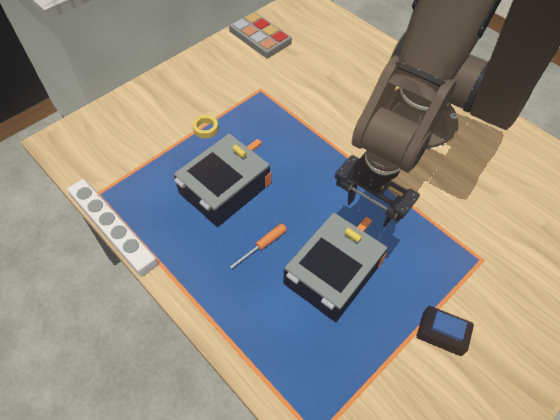

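The gripper straddles the left tongue (363,224) and sits above it. Next I descend and close.

```bash
python3 -m jog '{"gripper":[9.5,9.5,9.5,9.5,9.5,1.0,1.0,1.0,1.0,1.0,1.0,1.0,1.0,1.0],"delta_pos":[[0,2,0],[0,4,0],[-0.1,5.6,0],[-0.1,5.6,0],[-0.1,5.6,0],[-0.1,5.6,0],[-0.1,5.6,0],[-0.1,5.6,0],[-0.1,5.6,0],[-0.1,5.6,0],[-0.1,5.6,0],[-0.1,5.6,0],[-0.1,5.6,0],[-0.1,5.6,0]],"delta_rot":[[0,0,0],[0,0,0],[0,0,0],[0,0,0],[0,0,0],[0,0,0],[0,0,0],[0,0,0],[0,0,0],[0,0,0],[0,0,0],[0,0,0],[0,0,0],[0,0,0]]}' 45
```

```text
t: 3.72
tool_pos: [459.2, 167.1, 73.6]
tcp_rot: [-90.0, -0.0, 98.3]
ft_force: [-0.9, -0.2, 0.6]
finger_gap: 40.7
```

```bash
python3 -m jog '{"gripper":[1.0,1.0,1.0,1.0,1.0,1.0,1.0,1.0],"delta_pos":[[0,0,0],[0,0,0],[0,0,0],[0,0,0],[0,0,0],[0,0,0],[0,0,0],[0,0,0]],"delta_rot":[[0,0,0],[0,0,0],[0,0,0],[0,0,0],[0,0,0],[0,0,0],[0,0,0],[0,0,0]]}' 45
```

```text
t: 4.38
tool_pos: [458.8, 170.3, 73.6]
tcp_rot: [-90.0, -0.2, 98.2]
ft_force: [-5.4, 35.2, -2.6]
finger_gap: 17.6
```

```bash
python3 -m jog '{"gripper":[1.0,1.0,1.0],"delta_pos":[[0.15,0,0],[0.32,0,0],[0.32,0,0]],"delta_rot":[[0,0,0],[0,0,0],[0,0,0]]}' 45
```

```text
t: 4.63
tool_pos: [458.7, 170.6, 73.6]
tcp_rot: [-90.0, -0.0, 98.3]
ft_force: [-0.3, 4.1, -0.9]
finger_gap: 18.0
```

```bash
python3 -m jog '{"gripper":[1.0,1.0,1.0,1.0,1.0,1.0,1.0,1.0,1.0,1.0,1.0,1.0,1.0,1.0,1.0,1.0,1.0,1.0,1.0,1.0],"delta_pos":[[0,-0.9,0],[0,-1.8,-0.1],[0,-2.7,-0.2],[0,-3.6,-0.4],[0,-4.5,-0.6],[0,-5.4,-0.8],[0,-6.2,-1.0],[0,-7.1,-1.3],[0,-7.9,-1.7],[0,-8.8,-2.0],[0,-9.6,-2.4],[0,-10.4,-2.8],[0,-11.2,-3.3],[0,-11.9,-3.8],[0,-12.7,-4.3],[0,-13.4,-4.8],[0,-14.1,-5.4],[0,-14.8,-6.0],[0,-15.4,-6.6],[0,-16.0,-7.3]],"delta_rot":[[0,0,0],[0,0,0],[0,0,0],[0,0,0],[0,0,0],[0,0,0],[0,0,0],[0,0,0],[0,0,0],[0,0,0],[0,0,0],[0,0,0],[0,0,0],[0,0,0],[0,0,0],[0,0,0],[0,0,0],[0,0,0],[0,0,0],[0,0,0]]}' 45
python3 -c "
from h import *
delta([0,0,0])
cv2.imwrite('pics/s2.png',camera('scene'))"
```

```text
t: 6.3
tool_pos: [530.1, 180.6, 233.8]
tcp_rot: [-89.8, 0.0, 98.3]
ft_force: [-9.6, 1.4, -11.9]
finger_gap: 17.6
t 6.3 pos [530.1 180.6 233.8] rot [-8.978e+01  1.000e-02  9.833e+01] F [ -9.6   1.4 -11.9] gap 17.6
delta cm [-10.19  23.59  54.98] rot [0 0 0]
```

View pics/s2.png

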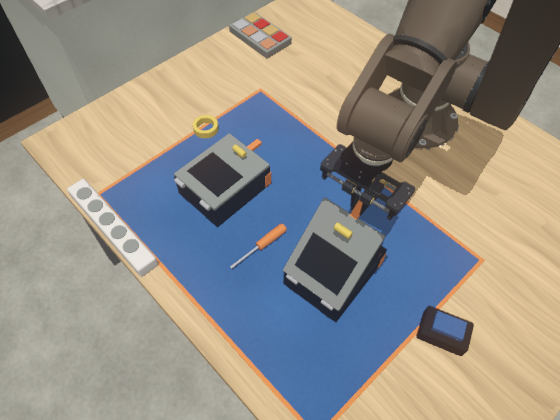

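```bash
python3 -m jog '{"gripper":[5,5,5,5,5,5,5,5,5,5,5,5,5,5,5,5,5,5],"delta_pos":[[0,0,0],[0,0,0],[0,0,0],[0,0,0],[0,0,0],[0,-2,0],[0,-4,0],[0,-6,0],[0,-8,0],[0,-9,0],[0,-9,0],[0,-9,0],[0,-9,0],[0,-9,0],[0,-9,0],[0,-9,0],[0,-9,0],[0,-9,0]],"delta_rot":[[0,0,0],[0,0,0],[0,0,0],[0,0,0],[0,0,0],[0,0,0],[0,0,0],[0,0,0],[0,0,0],[0,0,0],[0,0,0],[0,0,0],[0,0,0],[0,0,0],[0,0,0],[0,0,0],[0,0,0],[0,0,0]]}'
python3 - <<'E'
from h import *
delta([0,0,0])
from scipy.optimize import least_squares
pics=[]
for c in("scene","top"):
    im=camera(c); pics.append(im)
    for n in("tongue_1","bump_1","hinge_1"):
        for r in tip_of(c,n)[:3]: print(c,n,np.round(r["position"],1),round(r["score"],2))
    # yellow mask of bump
    hsv=cv2.cvtColor(im,cv2.COLOR_BGR2HSV); m=cv2.inRange(hsv,(20,120,90),(35,255,255))
    k,l,st,ce=cv2.connectedComponentsWithStats(m)
    print([(st[i][:5].tolist(),ce[i].round(1).tolist()) for i in range(1,k) if 10<st[i][4]<400])
cv2.imwrite("pics/s3.png",np.vstack([cv2.resize(pics[0][150:350,200:460],(780,600))[:600]]))
E
```

```text
t: 7.85
tool_pos: [531.0, 180.8, 323.4]
tcp_rot: [-90.0, -0.0, 98.3]
ft_force: [0.2, -0.7, -0.3]
finger_gap: 50.1
t 7.85 pos [531.  180.8 323.4] rot [-89.99  -0.    98.32] F [ 0.2 -0.7 -0.3] gap 50.1
delta cm [-10.21  32.36  55.15] rot [0 0 0]
scene tongue_1 [256.4 144.6] 0.94
scene tongue_1 [357.9 205.5] 0.81
scene bump_1 [345.5 228.4] 0.86
scene bump_1 [242.2 157.3] 0.56
scene hinge_1 [312.  288.1] 0.7
scene hinge_1 [193.2 193. ] 0.7
scene hinge_1 [254.4 144. ] 0.4
[([193, 115, 25, 23, 357], [205.0, 126.1]), ([233, 145, 13, 12, 86], [239.1, 150.8]), ([334, 223, 18, 15, 135], [342.5, 230.2])]
top tongue_1 [342.6 247.2] 0.89
top bump_1 [198.7 217. ] 0.86
top bump_1 [340.3 229.3] 0.67
top hinge_1 [198.  179.8] 0.78
top hinge_1 [335.9 167.9] 0.69
[([336, 223, 15, 7, 100], [342.9, 226.0]), ([396, 227, 26, 27, 316], [408.8, 240.0])]
```

View pics/s3.png

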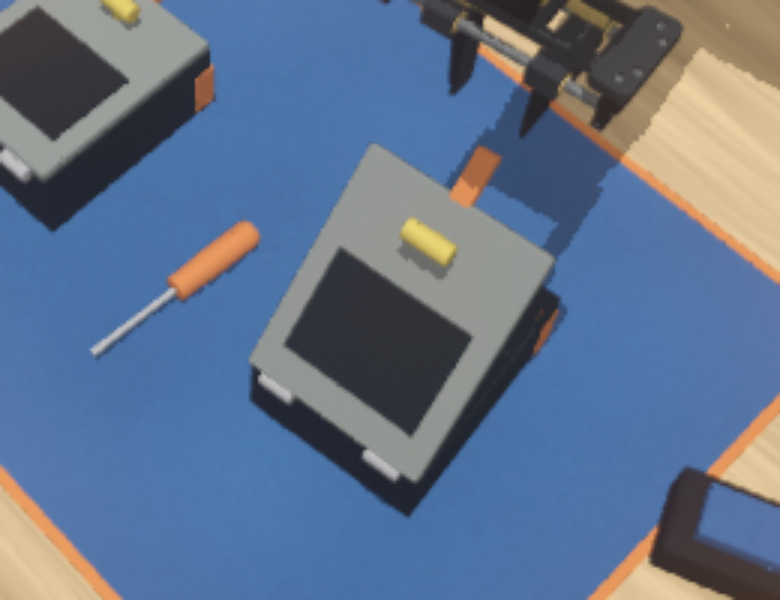

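Run:
```python
from h import *
from scipy.optimize import least_squares
C={}
for c,box in(("scene",(300,420,200,270)),("top",(180,240,225,250))):
    im=cv2.imread(f"pics/{c}0.png"); hsv=cv2.cvtColor(im,cv2.COLOR_BGR2HSV); m=cv2.inRange(hsv,(20,120,60),(35,255,255))
    x0,x1,y0,y1=box; k,l,st,ce=cv2.connectedComponentsWithStats(m[y0:y1,x0:x1])
    i=1+np.argmax(st[1:,4]); C[c]=ce[i]+[x0,y0]; print(c,C[c].round(1),st[i])
A=[];b=[]
for c,p in C.items():
    o,d=ray(c,p); d/=np.linalg.norm(d); P=np.eye(3)-np.outer(d,d); A.append(P);b.append(P@o)
X=np.linalg.lstsq(np.vstack(A),np.hstack(b),rcond=None)[0]; print("shut bump axis",X.round(1),"expected z 97..113")
a=np.radians(8.3); cx=np.array([np.cos(a),np.sin(a),0]); H=np.array([683.2,203.3,80])
print("rel hinge along x (expect -165):",(X-H)@cx)
# open lid, scene centroid now: fit h for theta
o,d=ray("scene",(342.5,230.2)); d/=np.linalg.norm(d)
for th in(.76,.78,.8,.82):
    f=lambda h:H+cx*(-165*np.cos(th)+h*np.sin(th))+np.array([0,0,165*np.sin(th)+h*np.cos(th)])
    r=least_squares(lambda h:(np.eye(3)-np.outer(d,d))@(f(h[0])-o),[25]); print(th,"h",r.x,"axis",f(r.x[0]).round(1),"err",r.fun.round(1))
# tongue check
o,d=ray("scene",(357.9,205.5)); d/=np.linalg.norm(d)
for th in(.76,.78,.8,.82,.84):
    q=H+cx*(-222*np.cos(th)+6*np.sin(th))+np.array([0,0,222*np.sin(th)+6*np.cos(th)]); print(th,((np.eye(3)-np.outer(d,d))@(q-o)).round(1))
```

```text
scene [352.8 234.7] [ 45  28  17  14 120]
top [203.1 236.9] [16  8 15  8 97]
shut bump axis [520.1 178.6 108.6] expected z 97..113
rel hinge along x (expect -165): -165.005295818487
0.76 h [29.66789381] axis [585.1 189.  215.2] err [ 0.3  0.8 -0.4]
0.78 h [24.98215996] axis [584.5 188.9 213.8] err [ 0.4  1.1 -0.6]
0.8 h [20.51074638] axis [584.  188.8 212.7] err [ 0.5  1.4 -0.7]
0.82 h [16.2503799] axis [583.6 188.8 211.7] err [ 0.5  1.6 -0.8]
0.76 [ 1.   4.2 -2.1]
0.78 [ 2.1  3.5 -2.5]
0.8 [ 3.2  2.8 -2.9]
0.82 [ 4.4  2.1 -3.4]
0.84 [ 5.6  1.4 -3.9]
```

```bash
python3 -c "
from h import *
delta([586,189,236],98.3)"
```

```text
t 8.25 pos [531.  180.8 323.7] rot [-9.001e+01 -1.000e-02  9.832e+01] F [ 0.7  0.2 -0.1] gap 50.0
delta cm [ 0.01  8.77 -5.56] rot [0. 0. 0.]
```

```bash
cat > chk.py <<'E'
import sys
from workcell import *
s=get_state(); f=s["ft_force"]; print("z",s["tool_pos"].round(2),"F",f.round(2),flush=True)
sys.exit(1 if f[2]>float(sys.argv[1]) or (f@f)**.5>9 else 0)
E
python3 -m jog '{"gripper":[0,0,0,0,0,0,0,0,0,0,0,0,0,0],"delta_pos":[[0,0,-2],[0,0,-4],[0,0,-5.6],[0,0,-5.6],[0,0,-5.6],[0,2,-5.6],[0,4,-5.6],[0,6,-5.6],[0,7.5,-5.6],[0,8.5,-5.6],[0,8.8,-5.6],[0,8.8,-5.6],[0,8.8,-5.6],[0,8.8,-5.6]],"delta_rot":[[0,0,0],[0,0,0],[0,0,0],[0,0,0],[0,0,0],[0,0,0],[0,0,0],[0,0,0],[0,0,0],[0,0,0],[0,0,0],[0,0,0],[0,0,0],[0,0,0]]}' 20
python3 - <<'E'
from h import *
delta([0,0,0]); cv2.imwrite("pics/s4.png",cv2.resize(camera("scene")[130:330,220:460],(720,600)))
E
python3 chk.py 1.5
```

```text
t: 9.42
tool_pos: [586.7, 189.0, 236.8]
tcp_rot: [-90.1, -0.0, 98.3]
ft_force: [0.2, 0.3, -0.1]
finger_gap: 0.4
t 9.42 pos [586.7 189.  236.8] rot [-9.010e+01 -1.000e-02  9.832e+01] F [ 0.2  0.3 -0.1] gap 0.4
delta cm [-10.22  23.57  60.83] rot [0 0 0]
z [586.65 189.   236.64] F [-0.08 -0.64 -0.32]
```

View pics/s4.png

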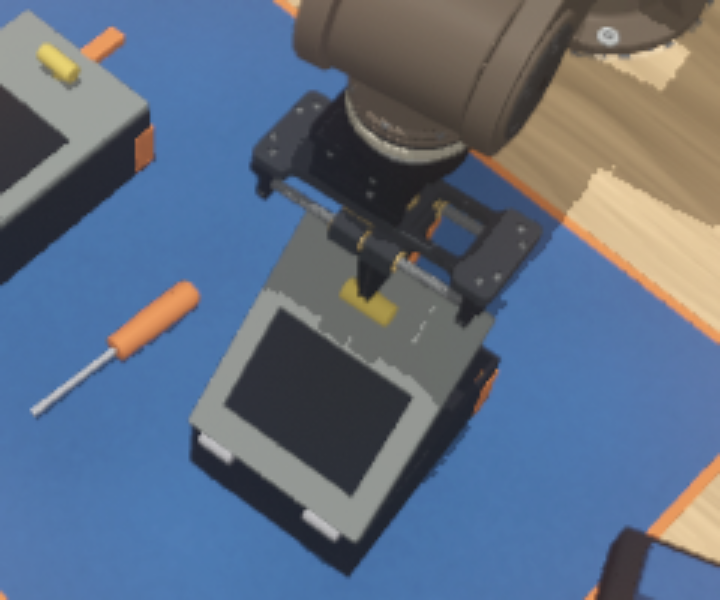

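```bash
python3 -m jog '{"gripper":[0,0,0,0],"delta_pos":[[0,0.2,0],[0,0.35,0],[0,0.4,0],[0,0.4,0]],"delta_rot":[[0,0,0],[0,0,0],[0,0,0],[0,0,0]]}' >/dev/null && python3 chk.py 1.5 &&
python3 -m jog '{"gripper":[0,0],"delta_pos":[[0,0.02,0],[0,0.02,0]],"delta_rot":[[0,0,0],[0,0,0]]}' >/dev/null && python3 chk.py 1.5 &&
python3 -m jog '{"gripper":[0,0],"delta_pos":[[0,0.02,0],[0,0.02,0]],"delta_rot":[[0,0,0],[0,0,0]]}' >/dev/null && python3 chk.py 1.5 &&
python3 -m jog '{"gripper":[0,0],"delta_pos":[[0,0.02,0],[0,0.02,0]],"delta_rot":[[0,0,0],[0,0,0]]}' >/dev/null && python3 chk.py 1.5 &&
python3 -m jog '{"gripper":[0,0],"delta_pos":[[0,0.02,0],[0,0.02,0]],"delta_rot":[[0,0,0],[0,0,0]]}' >/dev/null && python3 chk.py 1.5 &&
python3 -m jog '{"gripper":[0,0],"delta_pos":[[0,0.02,0],[0,0.02,0]],"delta_rot":[[0,0,0],[0,0,0]]}' >/dev/null && python3 chk.py 1.5 &&
python3 -m jog '{"gripper":[0,0],"delta_pos":[[0,0.02,0],[0,0.02,0]],"delta_rot":[[0,0,0],[0,0,0]]}' >/dev/null && python3 chk.py 1.5 &&
python3 -m jog '{"gripper":[0,0],"delta_pos":[[0,0.02,0],[0,0.02,0]],"delta_rot":[[0,0,0],[0,0,0]]}' >/dev/null && python3 chk.py 1.5 &&
python3 -m jog '{"gripper":[0,0],"delta_pos":[[0,0.02,0],[0,0.02,0]],"delta_rot":[[0,0,0],[0,0,0]]}' >/dev/null && python3 chk.py 1.5 &&
python3 -m jog '{"gripper":[0,0],"delta_pos":[[0,0.02,0],[0,0.02,0]],"delta_rot":[[0,0,0],[0,0,0]]}' >/dev/null && python3 chk.py 1.5 &&
python3 -m jog '{"gripper":[0,0],"delta_pos":[[0,0.02,0],[0,0.02,0]],"delta_rot":[[0,0,0],[0,0,0]]}' >/dev/null && python3 chk.py 1.5 &&
python3 -m jog '{"gripper":[0,0],"delta_pos":[[0,0.02,0],[0,0.02,0]],"delta_rot":[[0,0,0],[0,0,0]]}' >/dev/null && python3 chk.py 1.5 &&
python3 -m jog '{"gripper":[0,0],"delta_pos":[[0,0.02,0],[0,0.02,0]],"delta_rot":[[0,0,0],[0,0,0]]}' >/dev/null && python3 chk.py 1.5 &&
python3 -m jog '{"gripper":[0,0],"delta_pos":[[0,0.02,0],[0,0.02,0]],"delta_rot":[[0,0,0],[0,0,0]]}' >/dev/null && python3 chk.py 1.5 &&
python3 -m jog '{"gripper":[0,0],"delta_pos":[[0,0.02,0],[0,0.02,0]],"delta_rot":[[0,0,0],[0,0,0]]}' >/dev/null && python3 chk.py 1.5 &&
python3 -m jog '{"gripper":[0,0],"delta_pos":[[0,0.02,0],[0,0.02,0]],"delta_rot":[[0,0,0],[0,0,0]]}' >/dev/null && python3 chk.py 1.5 &&
python3 -m jog '{"gripper":[0,0],"delta_pos":[[0,0.02,0],[0,0.02,0]],"delta_rot":[[0,0,0],[0,0,0]]}' >/dev/null && python3 chk.py 1.5 &&
python3 -m jog '{"gripper":[0,0],"delta_pos":[[0,0.02,0],[0,0.02,0]],"delta_rot":[[0,0,0],[0,0,0]]}' >/dev/null && python3 chk.py 1.5 &&
python3 -m jog '{"gripper":[0,0],"delta_pos":[[0,0.02,0],[0,0.02,0]],"delta_rot":[[0,0,0],[0,0,0]]}' >/dev/null && python3 chk.py 1.5 &&
python3 -m jog '{"gripper":[0,0],"delta_pos":[[0,0.02,0],[0,0.02,0]],"delta_rot":[[0,0,0],[0,0,0]]}' >/dev/null && python3 chk.py 1.5 &&
python3 -m jog '{"gripper":[0,0],"delta_pos":[[0,0.02,0],[0,0.02,0]],"delta_rot":[[0,0,0],[0,0,0]]}' >/dev/null && python3 chk.py 1.5
```

```text
z [586.36 188.92 231.49] F [-0.85  0.99  0.22]
z [586.43 188.92 231.43] F [-0.28  1.26 -0.71]
z [586.42 188.92 231.23] F [-0.16 -0.43 -0.12]
z [586.4  188.94 231.01] F [-0.08  0.47  0.01]
z [586.4  188.94 230.82] F [-0.49 -0.33  0.17]
z [586.39 188.91 230.61] F [-0.03 -0.04 -0.47]
z [586.38 188.93 230.39] F [-0.71  0.44  0.4 ]
z [586.4  188.91 230.21] F [0.05 0.2  0.67]
z [586.39 188.94 229.99] F [ 0.03  0.22 -0.81]
z [586.4  188.93 229.82] F [-0.07 -0.32  0.41]
z [586.42 188.92 229.64] F [-1.05  0.18  0.26]
z [586.38 188.92 229.39] F [-0.37  0.42 -0.46]
z [586.4  188.93 229.21] F [ 0.23 -0.24  0.08]
z [586.4  188.94 229.03] F [0.15 0.61 0.04]
z [586.39 188.91 228.79] F [ 0.22 -0.27 -0.23]
z [586.42 188.92 228.65] F [-0.26 -0.16  0.24]
z [586.38 188.94 228.4 ] F [0.21 0.08 0.19]
z [586.42 188.92 228.22] F [-0.19 -0.1  -0.84]
z [586.4  188.92 228.03] F [-0.59  0.78 -0.16]
z [586.4  188.93 227.8 ] F [-0.84 -0.82 -0.54]
z [586.39 188.93 227.59] F [-0.18 -0.13  0.2 ]
```

```bash
python3 -m jog '{"gripper":[0,0],"delta_pos":[[0,0.02,0],[0,0.02,0]],"delta_rot":[[0,0,0],[0,0,0]]}' >/dev/null && python3 chk.py 1.5 &&
python3 -m jog '{"gripper":[0,0],"delta_pos":[[0,0.02,0],[0,0.02,0]],"delta_rot":[[0,0,0],[0,0,0]]}' >/dev/null && python3 chk.py 1.5 &&
python3 -m jog '{"gripper":[0,0],"delta_pos":[[0,0.02,0],[0,0.02,0]],"delta_rot":[[0,0,0],[0,0,0]]}' >/dev/null && python3 chk.py 1.5 &&
python3 -m jog '{"gripper":[0,0],"delta_pos":[[0,0.02,0],[0,0.02,0]],"delta_rot":[[0,0,0],[0,0,0]]}' >/dev/null && python3 chk.py 1.5 &&
python3 -m jog '{"gripper":[0,0],"delta_pos":[[0,0.02,0],[0,0.02,0]],"delta_rot":[[0,0,0],[0,0,0]]}' >/dev/null && python3 chk.py 1.5 &&
python3 -m jog '{"gripper":[0,0],"delta_pos":[[0,0.02,0],[0,0.02,0]],"delta_rot":[[0,0,0],[0,0,0]]}' >/dev/null && python3 chk.py 1.5 &&
python3 -m jog '{"gripper":[0,0],"delta_pos":[[0,0.02,0],[0,0.02,0]],"delta_rot":[[0,0,0],[0,0,0]]}' >/dev/null && python3 chk.py 1.5 &&
python3 -m jog '{"gripper":[0,0],"delta_pos":[[0,0.02,0],[0,0.02,0]],"delta_rot":[[0,0,0],[0,0,0]]}' >/dev/null && python3 chk.py 1.5 &&
python3 -m jog '{"gripper":[0,0],"delta_pos":[[0,0.02,0],[0,0.02,0]],"delta_rot":[[0,0,0],[0,0,0]]}' >/dev/null && python3 chk.py 1.5 &&
python3 -m jog '{"gripper":[0,0],"delta_pos":[[0,0.02,0],[0,0.02,0]],"delta_rot":[[0,0,0],[0,0,0]]}' >/dev/null && python3 chk.py 1.5 &&
python3 -m jog '{"gripper":[0,0],"delta_pos":[[0,0.02,0],[0,0.02,0]],"delta_rot":[[0,0,0],[0,0,0]]}' >/dev/null && python3 chk.py 1.5 &&
python3 -m jog '{"gripper":[0,0],"delta_pos":[[0,0.02,0],[0,0.02,0]],"delta_rot":[[0,0,0],[0,0,0]]}' >/dev/null && python3 chk.py 1.5 &&
python3 -m jog '{"gripper":[0,0],"delta_pos":[[0,0.02,0],[0,0.02,0]],"delta_rot":[[0,0,0],[0,0,0]]}' >/dev/null && python3 chk.py 1.5 &&
python3 -m jog '{"gripper":[0,0],"delta_pos":[[0,0.02,0],[0,0.02,0]],"delta_rot":[[0,0,0],[0,0,0]]}' >/dev/null && python3 chk.py 1.5 &&
python3 -m jog '{"gripper":[0,0],"delta_pos":[[0,0.02,0],[0,0.02,0]],"delta_rot":[[0,0,0],[0,0,0]]}' >/dev/null && python3 chk.py 1.5 &&
python3 -m jog '{"gripper":[0,0],"delta_pos":[[0,0.02,0],[0,0.02,0]],"delta_rot":[[0,0,0],[0,0,0]]}' >/dev/null && python3 chk.py 1.5 &&
python3 -m jog '{"gripper":[0,0],"delta_pos":[[0,0.02,0],[0,0.02,0]],"delta_rot":[[0,0,0],[0,0,0]]}' >/dev/null && python3 chk.py 1.5 &&
python3 -m jog '{"gripper":[0,0],"delta_pos":[[0,0.02,0],[0,0.02,0]],"delta_rot":[[0,0,0],[0,0,0]]}' >/dev/null && python3 chk.py 1.5 &&
python3 -m jog '{"gripper":[0,0],"delta_pos":[[0,0.02,0],[0,0.02,0]],"delta_rot":[[0,0,0],[0,0,0]]}' >/dev/null && python3 chk.py 1.5 &&
python3 -m jog '{"gripper":[0,0],"delta_pos":[[0,0.02,0],[0,0.02,0]],"delta_rot":[[0,0,0],[0,0,0]]}' >/dev/null && python3 chk.py 1.5 &&
python3 -m jog '{"gripper":[0,0],"delta_pos":[[0,0.02,0],[0,0.02,0]],"delta_rot":[[0,0,0],[0,0,0]]}' >/dev/null && python3 chk.py 1.5 &&
python3 -m jog '{"gripper":[0,0],"delta_pos":[[0,0.02,0],[0,0.02,0]],"delta_rot":[[0,0,0],[0,0,0]]}' >/dev/null && python3 chk.py 1.5 &&
python3 -m jog '{"gripper":[0,0],"delta_pos":[[0,0.02,0],[0,0.02,0]],"delta_rot":[[0,0,0],[0,0,0]]}' >/dev/null && python3 chk.py 1.5 &&
python3 -m jog '{"gripper":[0,0],"delta_pos":[[0,0.02,0],[0,0.02,0]],"delta_rot":[[0,0,0],[0,0,0]]}' >/dev/null && python3 chk.py 1.5 &&
python3 -m jog '{"gripper":[0,0],"delta_pos":[[0,0.02,0],[0,0.02,0]],"delta_rot":[[0,0,0],[0,0,0]]}' >/dev/null && python3 chk.py 1.5; python3 -c "
from workcell import *
print(get_state()['t'])"
```

```text
z [586.4  188.93 227.42] F [-0.54  0.67  0.09]
z [586.4  188.92 227.2 ] F [ 0.02 -0.44 -0.68]
z [586.41 188.93 227.01] F [ 0.22 -0.96 -0.08]
z [586.42 188.92 226.81] F [0.77 0.09 0.59]
z [586.41 188.94 226.64] F [0.02 1.18 0.65]
z [586.38 188.94 226.42] F [ 0.77 -0.01  0.91]
z [586.42 188.91 226.21] F [-0.03  0.9  -0.16]
z [586.41 188.91 226.  ] F [-0.21  0.47 -0.96]
z [586.39 188.93 225.81] F [ 0.68 -0.09  0.6 ]
z [586.42 188.93 225.63] F [-0.15  0.23  0.28]
z [586.4  188.93 225.43] F [ 0.74  0.26 -0.03]
z [586.4  188.93 225.21] F [ 0.02 -0.48  0.04]
z [586.39 188.94 225.03] F [ 0.42 -0.23 -0.03]
z [586.39 188.91 224.78] F [-0.25 -1.1   0.53]
z [586.41 188.93 224.61] F [ 0.14  0.48 -0.8 ]
z [586.42 188.91 224.44] F [-0.04  0.07  0.69]
z [586.44 188.93 224.36] F [0.06 0.02 0.48]
z [586.45 188.94 224.29] F [-0.71  0.08  3.02]
16.1333
```

```bash
python3 -m jog '{"gripper":[0,0,0],"delta_pos":[[0,0,0],[0,0,0],[0,0,0]],"delta_rot":[[0,0,0],[0,0,0],[0,0,0]]}' >/dev/null && python3 chk.py 5.5 &&
python3 -m jog '{"gripper":[0,0,0],"delta_pos":[[0,0.01,0],[0,0.01,0],[0,0.01,0]],"delta_rot":[[0,0,0],[0,0,0],[0,0,0]]}' >/dev/null && python3 chk.py 5.5 &&
python3 -m jog '{"gripper":[0,0,0],"delta_pos":[[0,0.01,0],[0,0.01,0],[0,0.01,0]],"delta_rot":[[0,0,0],[0,0,0],[0,0,0]]}' >/dev/null && python3 chk.py 5.5 &&
python3 -m jog '{"gripper":[0,0,0],"delta_pos":[[0,0.01,0],[0,0.01,0],[0,0.01,0]],"delta_rot":[[0,0,0],[0,0,0],[0,0,0]]}' >/dev/null && python3 chk.py 5.5
```

```text
z [586.47 188.92 224.23] F [-0.79 -0.08  4.15]
z [586.49 188.95 224.23] F [-1.87 -0.32  5.02]
z [586.47 188.96 224.2 ] F [-1.03 -0.05  5.54]
```

```bash
python3 -m jog '{"gripper":[0,0,0],"delta_pos":[[0,0.01,0],[0,0.01,0],[0,0.01,0]],"delta_rot":[[0,0,0],[0,0,0],[0,0,0]]}' >/dev/null && python3 chk.py 8 &&
python3 -m jog '{"gripper":[0,0,0],"delta_pos":[[0,0.01,0],[0,0.01,0],[0,0.01,0]],"delta_rot":[[0,0,0],[0,0,0],[0,0,0]]}' >/dev/null && python3 chk.py 7 &&
python3 -m jog '{"gripper":[0,0,0,0],"delta_pos":[[0,0,0],[0,0,0],[0,0,0],[0,0,0]],"delta_rot":[[0,0,0],[0,0,0],[0,0,0],[0,0,0]]}' >/dev/null && python3 chk.py 7
```

```text
z [586.48 188.95 224.18] F [-2.07 -0.67  7.35]
z [586.49 188.97 224.15] F [-1.76 -0.37  6.72]
z [586.52 188.95 224.18] F [-1.35 -0.15  6.95]
```

```bash
python3 -m jog '{"gripper":[0,0,0,0,0,0],"delta_pos":[[0,0.01,0],[0,0.01,0],[0,0.01,0],[0,0.01,0],[0,0.01,0],[0,0.01,0]],"delta_rot":[[0,0,0],[0,0,0],[0,0,0],[0,0,0],[0,0,0],[0,0,0]]}' >/dev/null && python3 chk.py 10 &&
python3 -m jog '{"gripper":[0,0,0,0,0,0,0],"delta_pos":[[0,0,0],[0,0,0],[0,0,0],[0,0,0],[0,0,0],[0,0,0],[0,0,0]],"delta_rot":[[0,0,0],[0,0,0],[0,0,0],[0,0,0],[0,0,0],[0,0,0],[0,0,0]]}' >/dev/null && python3 chk.py 10
```

```text
z [586.51 188.95 224.14] F [-1.65 -0.04  7.26]
z [586.51 188.96 224.18] F [-1.53 -0.57  7.96]
```

The push is steady at 7 to 8 N and the lid isn't giving way. I'll retract straight up and check.

```bash
python3 -m jog '{"gripper":[0,0,0,0,0,0,0,0,0,0,0,0],"delta_pos":[[0,-0.5,0],[0,-2,0],[0,-4,0],[0,-7,0],[0,-10,0],[0,-13,0],[0,-15,6],[0,-15,10],[0,-15,10],[0,-15,10],[0,-15,10],[0,-15,10]],"delta_rot":[[0,0,0],[0,0,0],[0,0,0],[0,0,0],[0,0,0],[0,0,0],[0,0,0],[0,0,0],[0,0,0],[0,0,0],[0,0,0],[0,0,0]]}'
python3 - <<'E'
from h import *
delta([0,0,0]); im=camera("scene"); cv2.imwrite("pics/s5.png",im)
for n in("tongue_1","bump_1","hinge_1"):
    print(n,[(np.round(r["position"],1).tolist(),round(r["score"],2)) for r in tip_of("scene",n)[:3]])
hsv=cv2.cvtColor(im,cv2.COLOR_BGR2HSV); m=cv2.inRange(hsv,(20,120,90),(35,255,255))
k,l,st,ce=cv2.connectedComponentsWithStats(m); print([ce[i].round(1).tolist() for i in range(1,k) if 40<st[i][4]<400])
E
```

```text
t: 19.8
tool_pos: [488.1, 174.5, 373.5]
tcp_rot: [-90.0, -0.0, 98.3]
ft_force: [0.8, -0.2, 0.1]
finger_gap: 0.1
t 19.8 pos [488.1 174.5 373.5] rot [-90.01  -0.    98.32] F [ 0.8 -0.2  0.1] gap 0.1
delta cm [-10.21  37.33  50.83] rot [0 0 0]
tongue_1 [([255.1, 144.2], 0.73), ([358.0, 206.5], 0.56)]
bump_1 [([239.9, 157.0], 0.96), ([342.6, 230.0], 0.82)]
hinge_1 [([194.9, 192.6], 0.96), ([310.5, 289.5], 0.67)]
[[205.0, 126.1], [239.1, 150.8], [342.5, 230.2]]
```

View pics/s5.png

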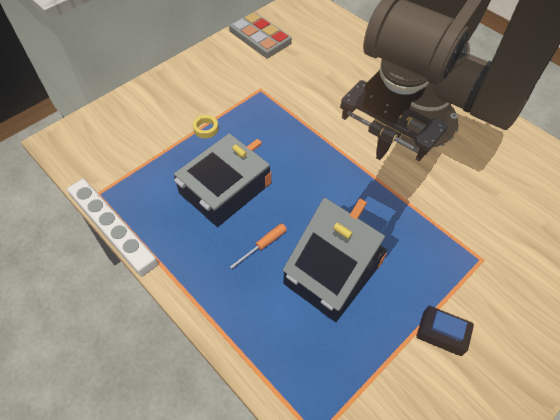

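The left lid still stands open. Its bump centroid is at (342.5,230.2), exactly where it was before the push. The right lid is shut and the bystanders haven't moved.

```bash
python3 -c "
from workcell import *
print(sign_off())"
```

```text
the job is handed in; nothing more can be done
None
```

I raised the left case's lid to about 45° (roughly 0.8 rad by the arm's travel) and let go. It stayed up by itself, so the left case is the sound one. I handed the job in at about 20 s.

- **Push test:** I found the bump by touch at about z 224 mm, in 0.2 mm steps. I held a downward push of about 7 to 8 N for over a second; the highest reading was about 8.2 N, well under 14 N. The lid did not give way.
- **Last check:** the left lid's bump was at the same pixel as before the push, (342.5, 230.2). The fingers were clear, with only sensor noise on the force reading. The right lid was shut, and the screwdriver, tape and battery looked unmoved.
- **Not tested:** I never raised the right lid. I take it to be the worn one because the left held.
- **Off along the way:**
  - My first grasp was about 3 mm off centre. It put 35 N of side force on the tongue until I re-centred before lifting.
  - The network's pixel for the raised tongue missed its computed position by about 5 mm, so the lid angle rests mainly on the arm's travel.

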